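# Lock the grinding cup onto the spice grinder

### The job

Fit the lidded grinding cup - the one with two lugs at its foot - onto the spice grinder's round base: let its lugs drop through the two notches until the cup sits all the way down, then turn it clockwise (seen from above) to its stop, about 65 degrees, so that it is locked. Let go of it, and leave the lidded storage jar with the plain round foot where it stands.

Things in the scene. Friction and masses are not known exactly. Their poses are not given: they have to be found in the camera images.
- cup_grip (a point): Grinding cup, loose, 0.2 kg, 120 mm tall: steel body 54 mm wide, wooden lid 58 mm wide. This is the centre of the black grip bar on its lid (bar 50 long, 14 thick, 32 mm high), 104 mm above the underside, 16 mm above the lid. x along the bar, y across it, z up. Half a turn makes no difference.
- cup_foot (a point): Centre of the grinding cup's underside, axes as above. The dark foot is 36 mm wide with two opposite lugs, along +x and -x, below the bar's ends: each 12 mm wide, reaching 36 mm from the axis, from 1 to 8 mm above the underside.
- jar_grip (a point): Storage jar, loose, a bystander: the same lid and bar, but 100 mm tall and 64 mm wide on a plain round foot 76 mm wide without lugs; it does not fit the base. Centre of its grip bar, 84 mm above its underside. It may have changed places with the grinding cup.
- base_mouth (a point): Grinder base, fixed: round white housing 116 mm wide, 50 mm high, with a grey top plate 5 mm thick. Centre of the mouth, on the top face; z up. The mouth is a round hole 50 mm wide with two notches along +x and -x, each 30 mm wide, reaching 41 mm from the axis. The cup drops in with its bar along x, to within about 12 degrees.
- base_floor (a point): Centre of the well's floor, 20 mm below the mouth, on which the cup's foot stands when fully down (if the lugs ride on the plate it is 19 mm higher). Axes as the mouth's. There the cup turns freely, clockwise only, to a stop about 65 degrees on, where the bar points to small dark pips on the rim. Nothing springs back.

How it is judged:
By the outcome, as a careful person would: the job done as asked, in the order asked, and still so for the second after the job is handed in, with the robot touching nothing.
It also fails if it takes over 40 s, if anything falls off the work surface, if the arm or the gripper's body presses on something with over 40 N, if the wrist force passes 120 N, or if a joint passes its speed limit or range.

### The arm

A 6-joint arm with a two-finger parallel gripper is mounted at the origin on a cart in front of the work surface, level with it; the furniture and walls round the work are solid. World frame = base frame: x ahead of the robot, y to its left, z up, the work surface at z = 0. Lengths are in m, angles in rad, forces in N, time in s.
With the tool pointing down it reaches from about 0.3 to 0.775 m from the base axis. Payload 14.6 kg.
Tool frame: the origin (TCP) lies on the mounting face of the last link; the fingertips stand 199 mm ahead of it and the grasp point (between the pads) lies 180 mm ahead of it; z points along the fingers, y is the line along which they close (so a half turn about z gives the same grasp; the last joint's range is limited). The gripper opens to 94 mm and grips with 3 to 60 N. Pads are 16 mm wide; open, the fingers measure 119 mm over their backs; the gripper's body (75 mm by 177 mm) begins 78 mm behind the grasp point.
Start: joints at [-1.284, 0.3, 1.521, -0, 1.321, -0.067], TCP at [0.191, -0.516, 0.405] pointing down, gripper open.
Joint ranges: [-3.03, 3.03], [-0.79, 2.21], [0.23, 2.52], [-1.04, 4.18], [0, 3.07], [-2.55, 2.55]. Speed limits (rad/s): [2.22, 2.22, 2.57, 3.14, 3.14, 3.14].

### API

Orientations are given as [roll, pitch, yaw] about the fixed x, y, z axes, in that order (R = Rz(yaw) Ry(pitch) Rx(roll)).
In Python, from station import get_obs, camera, hand_in gives the robot as it stands.
- The arm moves only by the tool apply_moves, never from a script. Its argument "increments" is a list of rows, each an object of numbers: "tx", "ty", "tz": the shift along the tool's x, y, z as a fraction of full scale; "ax", "ay", "az": the turn, a rotation vector about the tool's x, y, z as a fraction of full scale. In form: [{"tx": .., "ty": .., "tz": .., "ax": .., "ay": .., "az": ..}, ...]. A call has 1 to 12 rows; each row shifts and turns the commanded pose from where the row before left it, along the tool's axes as they then stand; what a row does not reach is not made up. Full scale, the value 1, is 30 mm for a shift and 5 degrees for a turn. A row lasts 1/8 s, in which the tool goes at most 62.5 mm and 10.7 degrees, less where a joint would pass 70% of its speed; a pose out of reach is approached as far as the arm can. A call with a number of a shift or a turn outside -1 to 1 is refused whole. A call with a gripper value outside its range is refused whole. "jaw" is the closure, from 0 (fully open) to 1 (shut), set as the call begins (left out, the last holds). The fingers move at their own pace and stop on an object; "force" is the grip in N (left out, the last holds). Time passes only in rows, so rows that do not move let the fingers close. It gives the time, the measured TCP pose, the force, the opening and the grip force at its end, in the units of the state.
- get_obs(): the state, without advancing time (a new reading comes with each control period).
- camera(name): name is "scene" or "side" or "wrist"; returns a dict with "pixels" (480x640x3 uint8, red, green, blue), "camera_matrix" (3x3 intrinsics, pixels), "R" (3x3) and "t" (3): a world point X has camera coordinates R X + t; the wrist camera has in their place "T_tool_cam" (4x4, takes a point from camera to tool coordinates, whose origin is the TCP and whose axes are the flange's). Camera axes: x right, y down, z forward; pixel columns grow to the right and rows downward; lengths in m; the calibration is good to about 2 mm. The wrist camera is an equidistant fisheye: a pixel r from the principal point sees the ray r / f radians off the axis. A picture is of the moment at which its call begins: read the wrist's pose just before it. There is no depth.
- hand_in(): hands the job in; it is judged then, once.
The state is a dict: "time_s": time; "qpos": joint angles; "joint_vel": joint speeds; "tau": joint torques, N m; "ee_pos": TCP position; "eef_rot": TCP orientation; "force": force on the tool from outside, world axes, zero at the start; "moment": the same for the moment, N m; "grip_width": finger opening in m; "grip_force": force on a finger pad.
Only numpy, scipy, OpenCV 4.12 (cv2) and the standard library are available. Lean on these libraries where they do the work, as an engineer would, in place of code of your own. Each camera call takes 0.05 s, during which the arm holds its last target. There are 200 camera calls.

## Working session

There is one attempt and no reset: what is moved stays moved. The work goes in short steps, Python scripts to look and compute and a tool call to move; the robot and the scene stay as the last step left them, time stands still between calls to the robot, and variables do not carry over. Pictures are saved under pics/ and viewed, at most 10 in all, crops included, and the job is handed in when it is done.

Besides the shell and the picture viewer there is one more tool, called as name(argument=value, ...) on one line, values as JSON. apply_moves: Moves the arm, as the interface text tells. Its arguments: {"type":"object","properties":{"increments":{"type":"array"},"jaw":{"type":"number"},"force":{"type":"number"}},"required":["increments"]}

```bash
mkdir -p pics; cat > h.py <<'E'
from station import get_obs, camera, hand_in
import numpy as np, cv2
from scipy.spatial.transform import Rotation as Rn
def snap(n,f=None):
    o=get_obs(); c=camera(n)
    if f: cv2.imwrite('pics/'+f,c['pixels'][:,:,::-1])
    np.savez('last_%s.npz'%n,pos=o['ee_pos'],rot=o['eef_rot'],**c)
    return o,c
def ray(c,u,v,o=None):
    K=c['camera_matrix']
    x=(u-K[0,2])/K[0,0]; y=(v-K[1,2])/K[1,1]
    if 'T_tool_cam' in c:
        r=np.hypot(x,y); s=np.sin(r)/r if r>1e-9 else 1
        d=np.array([x*s,y*s,np.cos(r)])
        Rt=Rn.from_euler('xyz',o['eef_rot']).as_matrix(); T=np.array(c['T_tool_cam'])
        return Rt@T[:3,3]+np.array(o['ee_pos']), Rt@T[:3,:3]@d
    R=np.array(c['R']); return -R.T@c['t'], R.T@np.array([x,y,1])
def onz(c,u,v,z,o=None):
    p,d=ray(c,u,v,o); return p+d*(z-p[2])/d[2]
def load(n):
    z=np.load('last_%s.npz'%n); return {'ee_pos':z['pos'],'eef_rot':z['rot']},z
E
python3 - <<'E'
from h import *
ims=[]
for n in('scene','side','wrist'):
    o,c=snap(n); ims.append(c['pixels'][:,:,::-1])
    p,d=ray(c,320,240,o); print(n,p,d,c['camera_matrix'][0,0])
cv2.imwrite('pics/scene0.png',ims[0]);cv2.imwrite('pics/side0.png',ims[1]);cv2.imwrite('pics/wrist0.png',ims[2])
print(o)
E
```

```text
scene [0.24255948 0.75113031 0.46722453] [ 0.36223437 -0.8213034  -0.44108058] 553.8846651644876
side [ 0.45494245 -0.57662325  0.60765752] [ 0.13499698  0.76707372 -0.62728004] 469.0919725285116
wrist [ 0.25903366 -0.4908147   0.38473624] [-0.22366246 -0.06184273 -0.97270272] 371.64829954431775
{'time_s': 0.1, 'qpos': array([-1.28358839e+00,  3.00410765e-01,  1.52151616e+00, -3.42939545e-06,
        1.32066082e+00, -6.66114175e-02]), 'joint_vel': array([ 0.00051983, -0.00105151, -0.00200778,  0.00071989, -0.00058501,
        0.00110968]), 'tau': array([-4.19376711e-04, -5.32643938e+01, -3.53281581e+01,  7.09393225e-02,
        2.35383993e-02, -4.05863818e-05]), 'ee_pos': array([ 0.1905493 , -0.51590868,  0.40414678]), 'eef_rot': array([-3.14059955e+00, -6.29206618e-05,  3.53820172e-01]), 'force': array([ 0.53456101,  0.17571121, -0.49215899]), 'moment': array([ 0.0667896 ,  0.03511263, -0.03345421]), 'grip_force': 0.0, 'grip_width': 0.09398135948552676}
```

View pics/scene0.png

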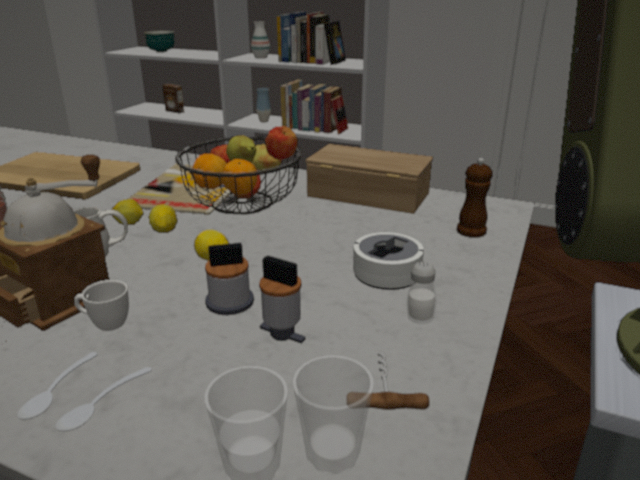

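View pics/side0.png

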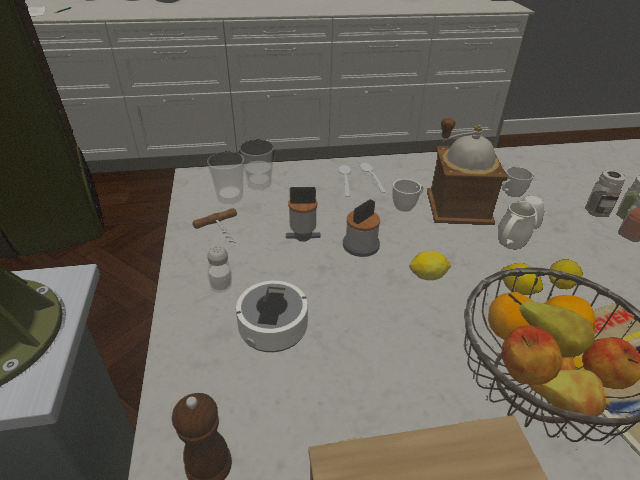

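The scene view shows the grinding cup (lugs) at about (281,300) with its bar at (280,271). The jar is at (229,285) and the base at (388,258). In the side view the cup's bar is at (302,195) with lugs at (303,235), the jar is at (363,228), and the base is at (272,312) with its dark mouth at (272,305).

```bash
cat > m.py <<'E'
from h import *
def blob(c,x0,y0,x1,y1,th):
    g=c['pixels'].max(2)[y0:y1,x0:x1]; m=(g<th).astype(np.uint8)
    n,l,s,ce=cv2.connectedComponentsWithStats(m); i=1+np.argmax(s[1:,4])
    cn=cv2.findContours((l==i).astype(np.uint8),0,1)[0][0].reshape(-1,2)+[x0,y0]
    return ce[i]+[x0,y0],s[i]+np.array([x0,y0,0,0,0]),cn
def tri(a,b):
    (p,d),(q,e)=a,b; d=d/np.linalg.norm(d); e=e/np.linalg.norm(e)
    s,t=np.linalg.lstsq(np.c_[d,-e],q-p,rcond=None)[0]; A,B=p+s*d,q+t*e
    return (A+B)/2,np.linalg.norm(A-B)
E
python3 - <<'E'
from m import *
_,S=load('scene');_,D=load('side')
for nm,a,b in(('cup',(255,250,308,285),(285,180,322,206)),('jar',(203,238,250,266),(348,195,382,226))):
    ca,sa,_=blob(S,*a,50); cb,sb,_=blob(D,*b,50); print(nm,ca,sa,cb,sb,tri(ray(S,*ca),ray(D,*cb)))
for z in(0.104,):
    print('bar ends side',[onz(D,u,195,.104).round(4) for u in(290,316)])
print('lug ends', [onz(D,u,v,.005).round(4) for u,v in((286,236),(320,236))],[onz(S,u,v,.005).round(4) for u,v in((262,326),(304,339))])
# white ring
c,s,cn=blob(D,245,280,300,330,75); print('mouth',c,s); print(onz(D,*c,.04))
im=cv2.resize(D['pixels'][270:355,225:320,::-1],None,fx=6,fy=6,interpolation=2)
im2=cv2.resize(S['pixels'][225:295,345:430,::-1],None,fx=6,fy=6,interpolation=2)
cv2.imwrite('pics/base.png',im)
E
```

```text
cup [279.61728395 270.67489712] [263 257  34  28 729] [302.74777448 195.24035608] [291 188  24  15 337] (array([0.5527156 , 0.18128744, 0.10367727]), np.float64(0.0005763898531665432))
jar [225.30110935 254.35340729] [209 244  34  22 631] [363.72580645 212.37096774] [354 201  21  23 248] (array([0.66645692, 0.13832312, 0.08301843]), np.float64(0.002636338120853987))
bar ends side [array([0.528 , 0.1847, 0.104 ]), array([0.578 , 0.1779, 0.104 ])]
lug ends [array([0.5172, 0.1832, 0.005 ]), array([0.5868, 0.1734, 0.005 ])] [array([0.5854, 0.1809, 0.005 ]), array([0.5169, 0.1844, 0.005 ])]
mouth [270.91064389 306.760841  ] [257 287  30  38 761]
[ 0.46981366 -0.04282021  0.04      ]
```

View pics/base.png

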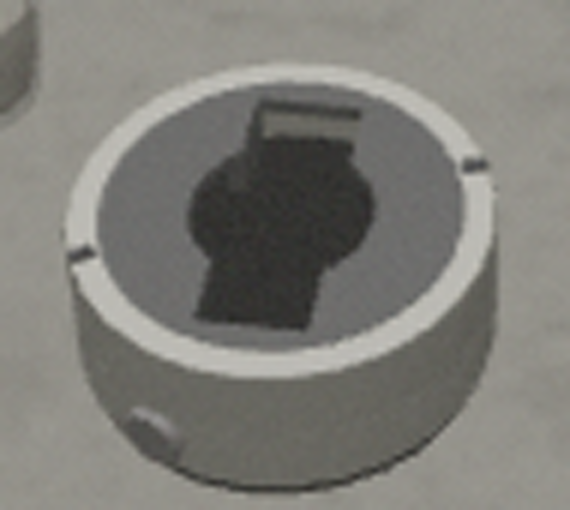

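The crop shows the base: notch ends at about (312,102) and (252,326), pips at (475,164) and (82,254) in crop pixels.

```bash
python3 - <<'E'
from m import *
_,D=load('side');_,S=load('scene')
f=lambda x,y:onz(D,225+(x+.5)/6-.5,270+(y+.5)/6-.5,.05)[:2]
an=lambda v:np.degrees(np.arctan2(v[1],v[0]))
P=f(475,164),f(82,254); N=f(312,102),f(252,326)
for A in(P,N): print(A,(A[0]+A[1])/2,np.linalg.norm(A[0]-A[1]),an(A[0]-A[1]))
print('rim',[f(*q) for q in((65,215),(495,215),(292,63),(278,378))])
E
```

```text
(array([ 0.52456505, -0.03823705]), array([ 0.41767826, -0.05568628])) [ 0.47112166 -0.04696167] 0.1083017217935913 9.271728909545988
(array([ 0.48262322, -0.00771332]), array([ 0.46009738, -0.0871019 ])) [ 0.4713603  -0.04740761] 0.08252248003264356 74.15915598432082
rim [array([ 0.41356945, -0.0409456 ]), array([ 0.52734411, -0.05784667]), array([0.47840877, 0.00881797]), array([ 0.46533166, -0.10521913])]
```

apply_moves(increments=[{"tx": 0.97, "ty": -0.88}, {"tx": 0.97, "ty": -0.88}, {"tx": 0.97, "ty": -0.88}, {"tx": 0.97, "ty": -0.88}, {"tx": 0.97, "ty": -0.88}, {"tx": 0.97, "ty": -0.88}, {"tx": 0.97, "ty": -0.88}, {"tx": 0.97, "ty": -0.88}, {"tx": 0.97, "ty": -0.88}, {"tx": 0.97, "ty": -0.88}], jaw=0)

```text
schema error: expected keys tx, ty, tz, ax, ay, az
```

apply_moves(increments=[{"tx": 0.97, "ty": -0.88}, {"tx": 0.97, "ty": -0.88}, {"tx": 0.97, "ty": -0.88}, {"tx": 0.97, "ty": -0.88}, {"tx": 0.97, "ty": -0.88}, {"tx": 0.97, "ty": -0.88}, {"tx": 0.97, "ty": -0.88}, {"tx": 0.95, "ty": -0.88}, {"tx": 0.95, "ty": -0.88}, {"tx": 0.8, "ty": -0.8}, {}, {}])

```text
schema error: expected keys tx, ty, tz, ax, ay, az
```

apply_moves(increments=[{"az": 1}, {"az": 1}, {"az": 1}, {"az": 1}, {"az": 1}, {"az": 0.2}, {}, {}])

```text
schema error: expected keys tx, ty, tz, ax, ay, az
```

```bash
python3 - <<'E'
from m import *
o,c=snap('wrist','w1.png'); print(o['time_s'],o['ee_pos'],o['eef_rot'],o['qpos'])
R=Rn.from_euler('xyz',o['eef_rot']).as_matrix();T=np.array(c['T_tool_cam'])
for nm,X in(('cup',[.5527,.1813,.104]),('jar',[.6665,.1383,.084])):
    p=T[:3,:3].T@(R.T@(np.array(X)-o['ee_pos'])-T[:3,3]); r=np.hypot(*p[:2]); th=np.arctan2(r,p[2])
    K=c['camera_matrix']; print(nm,K[0,2]+K[0,0]*th*p[0]/r,K[1,2]+K[1,1]*th*p[1]/r)
E
```

```text
0.15 [ 0.19054132 -0.51590896  0.40422513] [-3.14067573e+00 -6.62218635e-05  3.53793808e-01] [-1.28360357e+00  3.00331021e-01  1.52143444e+00  5.21431427e-06
  1.32074649e+00 -6.66023743e-02]
cup -25.012540845874753 -128.3596049437784
jar 34.90585062965346 -181.04038749656635
```

View pics/w1.png

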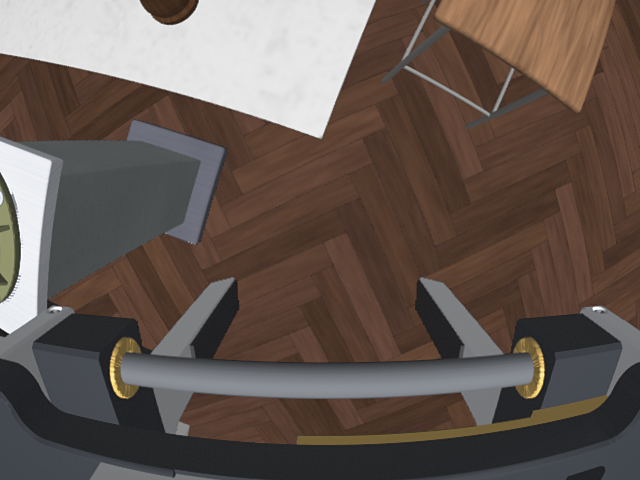

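The calls were refused because every key is needed. The picture showed only floor, the cart and a table corner, with no cup. I'll repeat the moves with full rows and some extra height to clear the pepper mill.

apply_moves(increments=[{"tx": 0, "ty": 0, "tz": -1, "ax": 0, "ay": 0, "az": 0}, {"tx": 0, "ty": 0, "tz": -1, "ax": 0, "ay": 0, "az": 0}, {"tx": 0.97, "ty": -0.88, "tz": 0, "ax": 0, "ay": 0, "az": 0}, {"tx": 0.97, "ty": -0.88, "tz": 0, "ax": 0, "ay": 0, "az": 0}, {"tx": 0.97, "ty": -0.88, "tz": 0, "ax": 0, "ay": 0, "az": 0}, {"tx": 0.97, "ty": -0.88, "tz": 0, "ax": 0, "ay": 0, "az": 0}, {"tx": 0.97, "ty": -0.88, "tz": 0, "ax": 0, "ay": 0, "az": 0}, {"tx": 0.97, "ty": -0.88, "tz": 0, "ax": 0, "ay": 0, "az": 0}, {"tx": 0.97, "ty": -0.88, "tz": 0, "ax": 0, "ay": 0, "az": 0}, {"tx": 0.97, "ty": -0.88, "tz": 0, "ax": 0, "ay": 0, "az": 0}, {"tx": 0.97, "ty": -0.88, "tz": 0, "ax": 0, "ay": 0, "az": 0}, {"tx": 0.97, "ty": -0.88, "tz": 0, "ax": 0, "ay": 0, "az": 0}], jaw=0)

```text
time_s: 1.7
ee_pos: [0.3724, -0.1662, 0.4647]
eef_rot: [3.141, -0.0, 0.354]
force: [0.6, 0.6, -0.2]
grip_width: 0.0943
grip_force: 0.0
```

apply_moves(increments=[{"tx": 0.97, "ty": -0.88, "tz": 0, "ax": 0, "ay": 0, "az": 0}, {"tx": 0.97, "ty": -0.88, "tz": 0, "ax": 0, "ay": 0, "az": 0}, {"tx": 0.97, "ty": -0.88, "tz": 0, "ax": 0, "ay": 0, "az": 0}, {"tx": 0.97, "ty": -0.88, "tz": 0, "ax": 0, "ay": 0, "az": 0}, {"tx": 0.97, "ty": -0.88, "tz": 0, "ax": 0, "ay": 0, "az": 0}, {"tx": 0.97, "ty": -0.88, "tz": 0, "ax": 0, "ay": 0, "az": 0}, {"tx": 0.97, "ty": -0.88, "tz": 0, "ax": 0, "ay": 0, "az": 0}, {"tx": 0.97, "ty": -0.88, "tz": 0, "ax": 0, "ay": 0, "az": 0}, {"tx": 0.97, "ty": -0.88, "tz": 0, "ax": 0, "ay": 0, "az": 0}, {"tx": 0.9, "ty": -0.88, "tz": 0, "ax": 0, "ay": 0, "az": 0}])

```text
time_s: 2.95
ee_pos: [0.5521, 0.1815, 0.4644]
eef_rot: [3.142, 0.0, 0.354]
force: [-0.2, -0.5, -0.2]
grip_width: 0.094
grip_force: 0.0
```

apply_moves(increments=[{"tx": 0, "ty": 0, "tz": 0.7, "ax": 0, "ay": 0, "az": 1}, {"tx": 0, "ty": 0, "tz": 0.7, "ax": 0, "ay": 0, "az": 1}, {"tx": 0, "ty": 0, "tz": 0.7, "ax": 0, "ay": 0, "az": 1}, {"tx": 0, "ty": 0, "tz": 0.7, "ax": 0, "ay": 0, "az": 1}, {"tx": 0, "ty": 0, "tz": 0.5, "ax": 0, "ay": 0, "az": 1}, {"tx": 0, "ty": 0, "tz": 0, "ax": 0, "ay": 0, "az": 0.2}, {"tx": 0, "ty": 0, "tz": 0, "ax": 0, "ay": 0, "az": 0}, {"tx": 0, "ty": 0, "tz": 0, "ax": 0, "ay": 0, "az": 0}])

```text
time_s: 3.95
ee_pos: [0.5517, 0.1803, 0.3664]
eef_rot: [-3.141, -0.001, -0.099]
force: [0.4, 0.2, -0.5]
grip_width: 0.0942
grip_force: 0.0
```

```bash
python3 - <<'E'
from m import *
o,c=snap('wrist','w2.png'); print(o['time_s'],o['ee_pos'],o['eef_rot'],o['qpos'])
R=Rn.from_euler('xyz',o['eef_rot']).as_matrix();T=np.array(c['T_tool_cam'])
for nm,X in(('cup',[.5527,.1813,.104]),('jar',[.6665,.1383,.084])):
    p=T[:3,:3].T@(R.T@(np.array(X)-o['ee_pos'])-T[:3,3]); r=np.hypot(*p[:2]); th=np.arctan2(r,p[2])
    K=c['camera_matrix']; print(nm,K[0,2]+K[0,0]*th*p[0]/r,K[1,2]+K[1,1]*th*p[1]/r)
E
```

```text
3.95 [0.55165234 0.18030683 0.36639423] [-3.14120698e+00 -1.01213942e-03 -9.87895216e-02] [2.52796417e-01 3.99288795e-01 1.47845915e+00 1.41840951e-05
 1.26276166e+00 1.92237778e+00]
cup 325.79467853673714 260.533263820341
jar 371.0313324117306 90.60508749830328
```

View pics/w2.png

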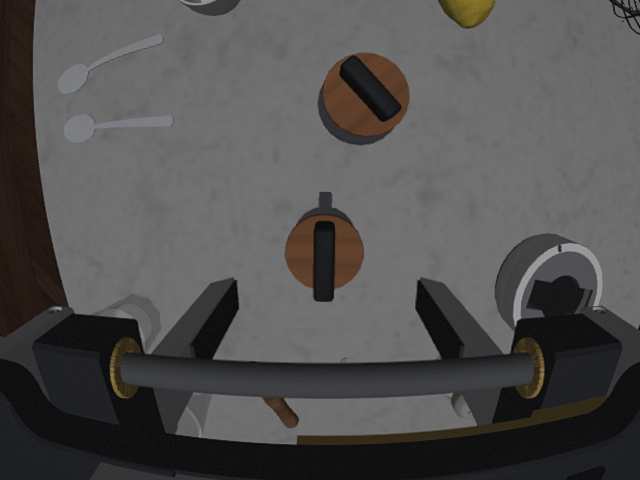

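The wrist view shows the cup's bar at (324,261), within 2 px of prediction and aligned with the tool x axis. A glass sits at lower left, so I'll check its clearance.

```bash
python3 - <<'E'
from m import *
_,D=load('side')
for u,v in((229,197),(258,184),(214,202),(245,200)): print(onz(D,u,v,0).round(3))
o,c=load('wrist')
g=c['pixels'].max(2); m=(g[200:310,280:370]<45).astype(np.uint8)
cn=max(cv2.findContours(m,0,1)[0],key=cv2.contourArea); r=cv2.minAreaRect(cn)
b=cv2.boxPoints(r)+[280,200]; print(r,b)
P=[onz(c,*q,.12,o)[:2] for q in b]; print(np.mean(P,0),P)
E
```

```text
[0.403 0.352 0.   ]
[0.472 0.4   0.   ]
[0.369 0.336 0.   ]
[0.439 0.335 0.   ]
((44.0, 60.5), (79.0, 20.0), 90.0) [[314. 221.]
 [334. 221.]
 [334. 300.]
 [314. 300.]]
[0.55671363 0.18200731] [array([0.58357128, 0.18554981]), array([0.58235303, 0.17319276]), array([0.52982659, 0.1780783 ]), array([0.53110362, 0.19120836])]
```

apply_moves(increments=[{"tx": 0.05, "ty": -0.03, "tz": 0.6, "ax": 0, "ay": 0, "az": 0}, {"tx": 0, "ty": 0, "tz": 0.6, "ax": 0, "ay": 0, "az": 0}, {"tx": 0, "ty": 0, "tz": 0.6, "ax": 0, "ay": 0, "az": 0}, {"tx": 0, "ty": 0, "tz": 0.5, "ax": 0, "ay": 0, "az": 0}, {"tx": 0, "ty": 0, "tz": 0.2, "ax": 0, "ay": 0, "az": 0}, {"tx": 0, "ty": 0, "tz": 0, "ax": 0, "ay": 0, "az": 0}])

```text
time_s: 4.75
ee_pos: [0.5532, 0.181, 0.2904]
eef_rot: [3.141, 0.0, -0.1]
force: [0.3, -0.3, 1.0]
grip_width: 0.0938
grip_force: 0.0
```

apply_moves(increments=[{"tx": 0, "ty": 0, "tz": 0, "ax": 0, "ay": 0, "az": 0}, {"tx": 0, "ty": 0, "tz": 0, "ax": 0, "ay": 0, "az": 0}, {"tx": 0, "ty": 0, "tz": 0, "ax": 0, "ay": 0, "az": 0}, {"tx": 0, "ty": 0, "tz": 0, "ax": 0, "ay": 0, "az": 0}, {"tx": 0, "ty": 0, "tz": 0, "ax": 0, "ay": 0, "az": 0}, {"tx": 0, "ty": 0, "tz": 0, "ax": 0, "ay": 0, "az": 0}, {"tx": 0, "ty": 0, "tz": 0, "ax": 0, "ay": 0, "az": 0}, {"tx": 0, "ty": 0, "tz": 0, "ax": 0, "ay": 0, "az": 0}], jaw=1, force=25)

```text
time_s: 5.75
ee_pos: [0.5532, 0.181, 0.2906]
eef_rot: [3.142, -0.0, -0.1]
force: [0.9, 0.7, -0.9]
grip_width: 0.0175
grip_force: 0.0
```

apply_moves(increments=[{"tx": 0, "ty": 0, "tz": 0, "ax": 0, "ay": 0, "az": 0}, {"tx": 0, "ty": 0, "tz": 0, "ax": 0, "ay": 0, "az": 0}, {"tx": 0, "ty": 0, "tz": 0, "ax": 0, "ay": 0, "az": 0}])

```text
time_s: 6.12
ee_pos: [0.5532, 0.181, 0.2906]
eef_rot: [3.142, 0.0, -0.1]
force: [-0.1, -0.4, -1.5]
grip_width: 0.0136
grip_force: 25.0
```

apply_moves(increments=[{"tx": 0, "ty": 0, "tz": -0.4, "ax": 0, "ay": 0, "az": 0}, {"tx": 0, "ty": 0, "tz": -0.8, "ax": 0, "ay": 0, "az": 0}, {"tx": 0, "ty": 0, "tz": -1, "ax": 0, "ay": 0, "az": 0}, {"tx": 0, "ty": 0, "tz": -1, "ax": 0, "ay": 0, "az": 0}, {"tx": 0, "ty": 0, "tz": -0.8, "ax": 0, "ay": 0, "az": 0}, {"tx": 0, "ty": 0, "tz": -0.3, "ax": 0, "ay": 0, "az": 0}])

```text
time_s: 6.88
ee_pos: [0.553, 0.181, 0.4216]
eef_rot: [-3.141, -0.002, -0.1]
force: [0.6, 0.6, -2.0]
grip_width: 0.0133
grip_force: 25.0
```

apply_moves(increments=[{"tx": -0.1, "ty": 0.5, "tz": 0, "ax": 0, "ay": 0, "az": 0}, {"tx": -0.245, "ty": 0.98, "tz": 0, "ax": 0, "ay": 0, "az": 0}, {"tx": -0.245, "ty": 0.98, "tz": 0, "ax": 0, "ay": 0, "az": 0}, {"tx": -0.245, "ty": 0.98, "tz": 0, "ax": 0, "ay": 0, "az": 0}, {"tx": -0.245, "ty": 0.98, "tz": 0, "ax": 0, "ay": 0, "az": 0}, {"tx": -0.245, "ty": 0.98, "tz": 0, "ax": 0, "ay": 0, "az": 0}, {"tx": -0.245, "ty": 0.98, "tz": 0, "ax": 0, "ay": 0, "az": 0}, {"tx": -0.245, "ty": 0.98, "tz": 0, "ax": 0, "ay": 0, "az": 0}, {"tx": -0.145, "ty": 0.48, "tz": 0, "ax": 0, "ay": 0, "az": 0}])

```text
time_s: 8.0
ee_pos: [0.4703, -0.0486, 0.4188]
eef_rot: [3.142, 0.001, -0.101]
force: [-0.4, 0.4, -1.8]
grip_width: 0.0143
grip_force: 25.0
```

apply_moves(increments=[{"tx": 0, "ty": 0, "tz": 0, "ax": 0, "ay": 0, "az": -1}, {"tx": 0, "ty": 0, "tz": 0, "ax": 0, "ay": 0, "az": -1}, {"tx": 0, "ty": 0, "tz": 0, "ax": 0, "ay": 0, "az": -1}, {"tx": 0, "ty": 0, "tz": 0, "ax": 0, "ay": 0, "az": -1}, {"tx": 0, "ty": 0, "tz": 0, "ax": 0, "ay": 0, "az": -1}, {"tx": 0, "ty": 0, "tz": 0, "ax": 0, "ay": 0, "az": -1}, {"tx": 0, "ty": 0, "tz": 0, "ax": 0, "ay": 0, "az": -1}, {"tx": 0, "ty": 0, "tz": 0, "ax": 0, "ay": 0, "az": -1}, {"tx": 0, "ty": 0, "tz": 0, "ax": 0, "ay": 0, "az": -1}, {"tx": 0, "ty": 0, "tz": 0, "ax": 0, "ay": 0, "az": -1}, {"tx": 0, "ty": 0, "tz": 0, "ax": 0, "ay": 0, "az": -1}, {"tx": 0, "ty": 0, "tz": 0, "ax": 0, "ay": 0, "az": -1}])

```text
time_s: 9.5
ee_pos: [0.471, -0.0471, 0.419]
eef_rot: [-3.141, 0.0, 0.95]
force: [-0.3, 0.2, -2.0]
grip_width: 0.0135
grip_force: 25.0
```

apply_moves(increments=[{"tx": 0, "ty": 0, "tz": 0, "ax": 0, "ay": 0, "az": -1}, {"tx": 0, "ty": 0, "tz": 0, "ax": 0, "ay": 0, "az": -1}, {"tx": 0, "ty": 0, "tz": 0, "ax": 0, "ay": 0, "az": -1}, {"tx": 0, "ty": 0, "tz": 0, "ax": 0, "ay": 0, "az": -1}, {"tx": 0, "ty": 0, "tz": 0, "ax": 0, "ay": 0, "az": 0}, {"tx": 0, "ty": 0, "tz": 0, "ax": 0, "ay": 0, "az": 0}])

```text
time_s: 10.25
ee_pos: [0.4711, -0.0471, 0.4194]
eef_rot: [-3.141, -0.0, 1.294]
force: [0.5, 0.2, -2.9]
grip_width: 0.0138
grip_force: 25.0
```

```bash
python3 - <<'E'
from m import *
o,c=snap('scene'); o,d=snap('side','side1.png'); print(o['time_s'],o['ee_pos'],o['eef_rot'],o['qpos'],o['grip_width'],o['force'])
K=d['camera_matrix']
z=o['ee_pos'][2]-.2906
for X in([.4712,-.0472,z],[.4712,-.0472,.05]):
  for q in(c,d):
    p=np.array(q['R'])@X+q['t']; k=q['camera_matrix']@p; print(k[:2]/k[2])
a=cv2.resize(c['pixels'][130:290,320:460,::-1],None,fx=3,fy=3,interpolation=2); b=cv2.resize(d['pixels'][190:350,200:340,::-1],None,fx=3,fy=3,interpolation=2)
cv2.imwrite('pics/both.png',np.hstack([a[:480,:390],b[:480,:410]]))
E
```

```text
10.3 [ 0.47113799 -0.04710497  0.41945017] [-3.14122716e+00  4.84320213e-06  1.29473019e+00] [-1.77030892e-01  1.16003271e-01  1.70791679e+00  3.23458566e-05
  1.31803678e+00  9.90271553e-02] 0.013782491978845814 [-0.16027688  0.31241459 -2.23388725]
[390.62440479 202.95731219]
[269.18081772 268.15875994]
[388.00627923 246.94441334]
[271.68535845 304.37565471]
```

View pics/both.png

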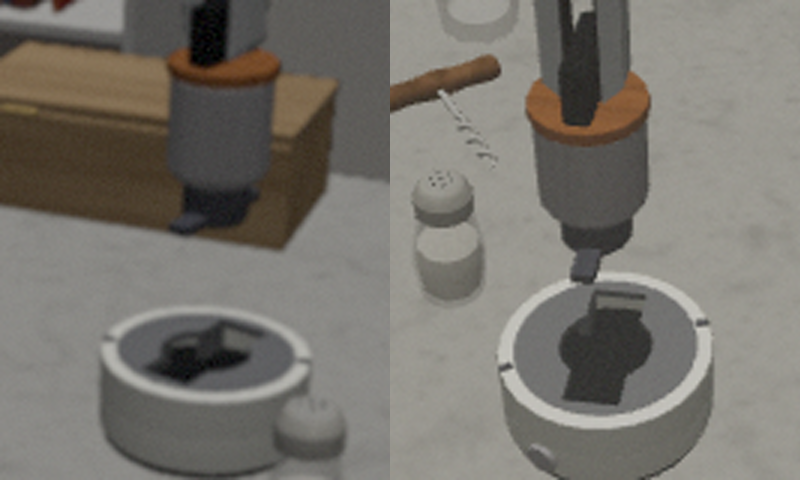

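The picture shows the cup hanging over the base: foot centre at about (597,235) in the right crop and (213,219) in the left, as predicted. The lugs are in line with the notches, so I'll lower it.

apply_moves(increments=[{"tx": 0, "ty": 0, "tz": 0.5, "ax": 0, "ay": 0, "az": 0}, {"tx": 0, "ty": 0, "tz": 0.8, "ax": 0, "ay": 0, "az": 0}, {"tx": 0, "ty": 0, "tz": 0.7, "ax": 0, "ay": 0, "az": 0}, {"tx": 0, "ty": 0, "tz": 0.4, "ax": 0, "ay": 0, "az": 0}, {"tx": 0, "ty": 0, "tz": 0.2, "ax": 0, "ay": 0, "az": 0}, {"tx": 0, "ty": 0, "tz": 0.15, "ax": 0, "ay": 0, "az": 0}, {"tx": 0, "ty": 0, "tz": 0.15, "ax": 0, "ay": 0, "az": 0}, {"tx": 0, "ty": 0, "tz": 0.1, "ax": 0, "ay": 0, "az": 0}, {"tx": 0, "ty": 0, "tz": 0, "ax": 0, "ay": 0, "az": 0}])

```text
time_s: 11.48
ee_pos: [0.4712, -0.0471, 0.3296]
eef_rot: [-3.142, 0.0, 1.296]
force: [-0.8, -0.2, -2.0]
grip_width: 0.0142
grip_force: 25.0
```

apply_moves(increments=[{"tx": 0, "ty": 0, "tz": 0.1, "ax": 0, "ay": 0, "az": 0}, {"tx": 0, "ty": 0, "tz": 0.1, "ax": 0, "ay": 0, "az": 0}, {"tx": 0, "ty": 0, "tz": 0.05, "ax": 0, "ay": 0, "az": 0}, {"tx": 0, "ty": 0, "tz": 0.03, "ax": 0, "ay": 0, "az": 0}, {"tx": 0, "ty": 0, "tz": 0, "ax": 0, "ay": 0, "az": 0}, {"tx": 0, "ty": 0, "tz": 0, "ax": 0, "ay": 0, "az": 0}])

```text
time_s: 12.22
ee_pos: [0.4712, -0.0471, 0.3213]
eef_rot: [3.141, -0.0, 1.296]
force: [0.4, 0.2, -1.6]
grip_width: 0.0139
grip_force: 25.0
```

apply_moves(increments=[{"tx": 0, "ty": 0, "tz": 0.03, "ax": 0, "ay": 0, "az": 0}, {"tx": 0, "ty": 0, "tz": 0.03, "ax": 0, "ay": 0, "az": 0}, {"tx": 0, "ty": 0, "tz": 0, "ax": 0, "ay": 0, "az": 0}])

```text
time_s: 12.6
ee_pos: [0.4713, -0.0471, 0.3205]
eef_rot: [3.141, -0.0, 1.296]
force: [-4.3, 0.8, 11.0]
grip_width: 0.014
grip_force: 25.0
```

On the floor, with contact at the expected height. Now turning.

apply_moves(increments=[{"tx": 0, "ty": 0, "tz": -0.02, "ax": 0, "ay": 0, "az": 0.5}, {"tx": 0, "ty": 0, "tz": 0, "ax": 0, "ay": 0, "az": 1}, {"tx": 0, "ty": 0, "tz": 0, "ax": 0, "ay": 0, "az": 1}, {"tx": 0, "ty": 0, "tz": 0, "ax": 0, "ay": 0, "az": 1}, {"tx": 0, "ty": 0, "tz": 0, "ax": 0, "ay": 0, "az": 1}, {"tx": 0, "ty": 0, "tz": 0, "ax": 0, "ay": 0, "az": 1}, {"tx": 0, "ty": 0, "tz": 0, "ax": 0, "ay": 0, "az": 1}, {"tx": 0, "ty": 0, "tz": 0, "ax": 0, "ay": 0, "az": 1}, {"tx": 0, "ty": 0, "tz": 0, "ax": 0, "ay": 0, "az": 1}, {"tx": 0, "ty": 0, "tz": 0, "ax": 0, "ay": 0, "az": 1}, {"tx": 0, "ty": 0, "tz": 0, "ax": 0, "ay": 0, "az": 1}, {"tx": 0, "ty": 0, "tz": 0, "ax": 0, "ay": 0, "az": 0.8}])

```text
time_s: 14.1
ee_pos: [0.4714, -0.0472, 0.3205]
eef_rot: [3.141, -0.001, 0.308]
force: [-0.5, -0.2, 2.2]
grip_width: 0.0138
grip_force: 25.0
```

```bash
python3 -c "
from h import *
o=get_obs();print(o['moment'],o['force'],np.degrees(o['eef_rot']),o['ee_pos'])"
```

```text
[-0.16533215 -0.06135697  0.00088261] [-0.45539967 -0.23537888  2.2345616 ] [ 1.79950302e+02 -6.55902719e-02  1.76286830e+01] [ 0.47137874 -0.04722454  0.32054231]
```

Now at 17.6°; the stop is expected near 9.3°. Turning slowly the rest of the way.

apply_moves(increments=[{"tx": 0, "ty": 0, "tz": 0, "ax": 0, "ay": 0, "az": 0.6}, {"tx": 0, "ty": 0, "tz": 0, "ax": 0, "ay": 0, "az": 0.5}, {"tx": 0, "ty": 0, "tz": 0, "ax": 0, "ay": 0, "az": 0.4}, {"tx": 0, "ty": 0, "tz": 0, "ax": 0, "ay": 0, "az": 0.2}, {"tx": 0, "ty": 0, "tz": 0, "ax": 0, "ay": 0, "az": 0.2}, {"tx": 0, "ty": 0, "tz": 0, "ax": 0, "ay": 0, "az": 0}])

```text
time_s: 14.85
ee_pos: [0.4713, -0.0472, 0.3205]
eef_rot: [3.141, -0.001, 0.145]
force: [-0.3, -1.4, 5.7]
grip_width: 0.0137
grip_force: 25.6
```

```bash
python3 -c "
from h import *
o=get_obs();print(o['moment'],o['force'],np.degrees(o['eef_rot']),o['ee_pos'])"
```

```text
[-0.54140184  0.04479188  0.60728142] [-0.33703284 -1.38661021  5.65413036] [ 1.79953664e+02 -5.73246006e-02  8.30042536e+00] [ 0.47134496 -0.04719633  0.32054613]
```

apply_moves(increments=[{"tx": 0, "ty": 0, "tz": 0, "ax": 0, "ay": 0, "az": 0.3}, {"tx": 0, "ty": 0, "tz": 0, "ax": 0, "ay": 0, "az": 0.2}, {"tx": 0, "ty": 0, "tz": 0, "ax": 0, "ay": 0, "az": 0}])

```text
time_s: 15.22
ee_pos: [0.4714, -0.0472, 0.3206]
eef_rot: [3.141, -0.001, 0.101]
force: [1.6, -0.9, 5.6]
grip_width: 0.0141
grip_force: 26.3
```

```bash
python3 -c "
from h import *
o=get_obs();print(o['moment'],o['force'],np.degrees(o['eef_rot']),o['ee_pos'])"
```

```text
[-0.33384808 -0.23666937  0.6054552 ] [ 1.62541237 -0.90605738  5.58665215] [ 1.79963615e+02 -8.37227334e-02  5.79916986e+00] [ 0.47140545 -0.04715284  0.3205573 ]
```

The moment is saturated, so the cup is at its stop and the bar is slipping in the pads. Releasing and rising.

apply_moves(increments=[{"tx": 0, "ty": 0, "tz": 0, "ax": 0, "ay": 0, "az": 0}, {"tx": 0, "ty": 0, "tz": 0, "ax": 0, "ay": 0, "az": 0}, {"tx": 0, "ty": 0, "tz": 0, "ax": 0, "ay": 0, "az": 0}, {"tx": 0, "ty": 0, "tz": 0, "ax": 0, "ay": 0, "az": 0}, {"tx": 0, "ty": 0, "tz": 0, "ax": 0, "ay": 0, "az": 0}, {"tx": 0, "ty": 0, "tz": 0, "ax": 0, "ay": 0, "az": 0}], jaw=0.4)

```text
time_s: 15.98
ee_pos: [0.4712, -0.0471, 0.32]
eef_rot: [-3.142, 0.0, 0.101]
force: [0.4, -0.4, -0.4]
grip_width: 0.0563
grip_force: 0.0
```

apply_moves(increments=[{"tx": 0, "ty": 0, "tz": -0.5, "ax": 0, "ay": 0, "az": 0}, {"tx": 0, "ty": 0, "tz": -1, "ax": 0, "ay": 0, "az": 0}, {"tx": 0, "ty": 0, "tz": -1, "ax": 0, "ay": 0, "az": 0}, {"tx": 0, "ty": 0, "tz": -1, "ax": 0, "ay": 0, "az": 0}, {"tx": 0, "ty": 0, "tz": -1, "ax": 0, "ay": 0, "az": 0}, {"tx": 0, "ty": 0, "tz": 0, "ax": 0, "ay": 0, "az": 0}, {"tx": 0, "ty": 0, "tz": 0, "ax": 0, "ay": 0, "az": 0}])

```text
time_s: 16.85
ee_pos: [0.471, -0.0471, 0.4548]
eef_rot: [-3.141, 0.0, 0.101]
force: [-0.6, 0.6, -0.4]
grip_width: 0.0562
grip_force: 0.0
```

```bash
python3 - <<'E'
from m import *
o,c=snap('wrist'); _,d=snap('side'); print(o['time_s'],o['ee_pos'],o['force'])
b=cv2.resize(d['pixels'][220:360,200:400,::-1],None,fx=4,fy=4,interpolation=2)
cv2.imwrite('pics/end.png',b)
g=c['pixels'].max(2); m=(g[180:320,250:400]<45).astype(np.uint8)
cn=max(cv2.findContours(m,0,1)[0],key=cv2.contourArea); bx=cv2.boxPoints(cv2.minAreaRect(cn))+[250,180]
P=np.array([onz(c,*q,.15,o)[:2] for q in bx]); print(P, P.mean(0))
E
```

```text
16.85 [ 0.47099859 -0.04710093  0.45479191] [-0.61613536  0.57648198 -0.39050333]
[[ 0.49895936 -0.03523419]
 [ 0.50156035 -0.04814903]
 [ 0.45010713 -0.05862507]
 [ 0.44733499 -0.04515908]] [ 0.47449046 -0.04679184]
```

View pics/end.png

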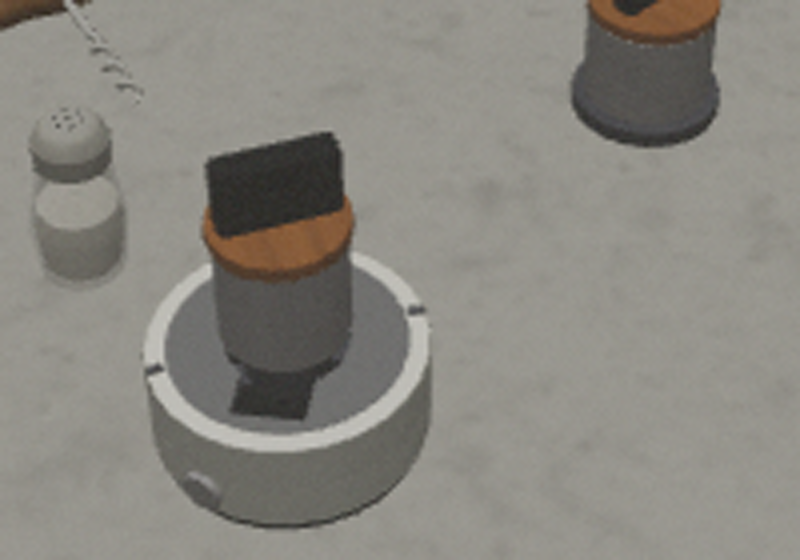

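The final picture shows the cup fully down, with its bar edge from (228,236) to (345,210) parallel to the pip line from (155,368) to (417,310). The jar is standing where it was and the gripper is clear.

```bash
python3 -c "
from h import *
print(hand_in())"
```

```text
the job is handed in; nothing more can be done
None
```

The grinding cup is fully down in the base, turned clockwise to its stop (bar in line with the pips) and released; the jar was left untouched, and I handed the job in at about 17 s (no verdict was returned).

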